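# Hold the belt tensioner of a bench grinder down for a belt change

### The arm

A 6-joint arm with a two-finger parallel gripper is mounted at the origin on the work surface. World frame = base frame: x ahead of the robot, y to its left, z up, the work surface at z = 0. Lengths are in m, angles in rad, forces in N, time in s.
With the tool pointing down it reaches from about 0.325 to 0.775 m from the base axis. Payload 9.3 kg.
Tool frame: the origin (TCP) lies midway between the tips of the shut fingers; the grasp point (between the pads) lies bot.grip_depth behind it (bot.grip_depth is the distance from the TCP to the grasp point, in m); z points along the fingers, y is the line along which they close (so a half turn about z gives the same grasp; the last joint's range is limited). The gripper opens to 85 mm and grips with 20 to 120 N. Pads are 22 mm wide; open, the fingers measure 114 mm over their backs; the gripper's body (76 mm by 85 mm) begins 54 mm behind the grasp point. The pads swing forward as they close: fully open they stand 13 mm farther back than shut.
Start: joints at [-1.317, 0.259, 0.021, 1.334, 0, 1.418], TCP at [0.218, -0.505, 0.231] pointing down, gripper open.
Joint ranges: [-3.04, 3.04], [-0.91, 1.82], [-1.04, 1.36], [-1.92, 1.95], [-1.52, 1.45], [-3.14, 3.14]. Speed limits (rad/s): [2.22, 2.22, 2.79, 3.14, 3.14, 3.14].

### API

Orientations are given as a unit quaternion [w, x, y, z].
In Python, from plant import sensors, camera, calibration, bot gives the robot as it stands. The module is installed in compiled form; this text tells all that it offers.
- The arm moves only by the tool arm_command, never from a script. Its arguments are lists of equal length, an entry for each row: "travel": the shift along the tool's x, y, z normalised to -1 to 1, where 1 is 0.5 m, a list of three; "twist": the turn, a rotation vector about the tool's x, y, z normalised to -1 to 1, where 1 is 0.1 rad, a list of three; "fingers": the opening, from -1 (shut) to 1 (fully open), so that 0 is half open. In form: {"travel": [[x, y, z], ...], "twist": [[wx, wy, wz], ...], "fingers": [fingers, ...]}. A call has 1 to 10 rows; each row shifts and turns the commanded pose from where the row before left it, along the tool's axes as they then stand; what a row does not reach is not made up. A row lasts 1/12 s, in which the tool goes at most 41.7 mm and 7.16 degrees, less where a joint would pass 70% of its speed; a pose out of reach is approached as far as the arm can. A call with a number of a shift or a turn outside -1 to 1 is refused whole. A call with a gripper value outside its range is refused whole. The fingers move at their own pace and stop on an object; "newtons" is the grip in N (left out, the last holds). Time passes only in rows, so rows that do not move let the fingers close. It gives the time, the measured TCP pose, the force, the opening and the grip force at its end, in the units of the state.
- sensors.read_state(): the state, without advancing time (a new reading comes with each control period).
- camera(name): name is "scene" or "top"; returns (picture, depth): 480x640x3 uint8, red, green, blue; 480x640 float32, m along the optical axis (not along the pixel's ray), 0 where there is no reading.
- calibration(name): a dict with "intrinsics" (3x3 intrinsics, pixels), "T" (4x4, takes a point from camera to world coordinates). Camera axes: x right, y down, z forward; pixel columns grow to the right and rows downward; lengths in m; the calibration is good to about 2 mm. A picture is of the moment at which its call begins. calibration takes no time and is no camera call.
- bot.sign_off(): hands the job in; it is judged then, once.
The state is a dict: "clock": time; "joint_pos": joint angles; "joint_velocities": joint speeds; "joint_efforts": joint torques, N m; "ee_pos": TCP position; "eef_rot": TCP orientation; "ft_force": force on the tool from outside, world axes, zero at the start; "moment": the same for the moment, N m; "grip_width": finger opening in m; "grasp_force": force on a finger pad.
Only numpy, scipy, OpenCV 4.12 (cv2) and the standard library are available. Lean on these libraries where they do the work, as an engineer would, in place of code of your own. Each camera call takes 0.05 s, during which the arm holds its last target. There are 200 camera calls.

### The job

The worn belt is off this bench belt grinder and I am about to slip a new one on from the side: first lift the clear eye shield by its knob until it stands upright, clear of the belt's path. Then push the sprung tensioner arm down by its black handle, past both clicks of its ratchet and on to its stop, and finish while still holding it pressed right down there, because the pawl alone lets it creep back too far for the belt to go on. Do not press on the idler wheel, and leave the other things on the bench where they are.

Things in the scene. Friction and masses are not known exactly. Their poses are not given: they have to be found in the camera images.
- grinder: Bench belt grinder fixed to the bench, no belt fitted. Base plate 245 x 430 mm (x -168 to +78, y -220 to +210 mm), 12 mm thick. Origin on the bench under the grey upright side plate (10 mm thick, 285 long, 165 high). Its x axis points to the side with the wheels (away from the robot), its y axis along the machine towards work rest and eye shield.
- shield (a joint): Tilt of the clear eye shield in rad about a level hinge along the grinder's x axis. 0 = fully lowered (its free edge points to the grinder's +y and 0.45 rad below level), 2.02 = upright, 2.5 = tipped back on its stop; grows as it is lifted. The hinge is stiff (0.16 N m, about 1.5 N at the knob) and stays where it is left.
- shield_hinge (a point): Point on the shield's hinge axis, at the middle of its width, 202 mm above the bench. Level with the knob along the grinder's x axis.
- shield_knob (a point): Centre of the shield's black knob, a cylinder of diameter 18, length 26 mm on an 8 mm stem, in line with the panel (110 mm wide, 5 thick) at the middle of its free edge; 106 mm from the hinge axis, 25 from the edge. Upright, it points up, 308 mm above the bench. It can be pinched from above across the grinder's x direction at every angle and turns between the fingers.
- tension_arm (a joint): Angle of the sprung tensioner arm in rad about its pivot, along the grinder's x axis. 0 = up at rest (from the pivot it rises 0.52 rad above level towards the grinder's -y), grows as it is pushed down, 0.46 = on its stop. The spring pushes back with about 7 N at the handle at the top, 13 N at the stop. The ratchet clicks at about 0.20 and 0.34; let go after that, it creeps back to about 0.31.
- tension_pivot (a point): Point on the tensioner arm's pivot axis, 150 mm above the bench, level with the middle of the handle along the grinder's x axis.
- tension_grip: Black cylindrical handle (freely turning sleeve) of the tensioner arm, diameter 26, 80 mm long, lying level across the arm's free end along the grinder's x axis. Origin at its centre, 215 mm from the pivot axis: 257 mm above the bench at rest, 163 at the stop. It can be pushed down from above, or pinched from above across the grinder's y direction; it swings in an arc about the pivot.
- idler: Aluminium tracking idler wheel on the tensioner arm, diameter 55 mm, 30 mm wide, axis along the grinder's x axis, turns freely. Origin at its centre, 115 mm from the arm's pivot, between the pivot and the handle (59 mm clear from its rim to the handle's surface). Not to be pressed on.
- pawl (a joint): Angle in rad of the small sprung steel pawl (50 mm long) under the arm's toothed quadrant. 0 = tip fully in, between or behind the teeth, about 0.08 on the crest of a tooth. Moves by itself.
- mould_frame: Bystander: empty olive-green timber mould frame, 150 x 200 x 28 mm, lying flat on the robot's left. Origin under its centre.
- tin: Bystander: closed tin with paper label, diameter 100 mm, 125 mm high, standing on the robot's right. Origin under its centre.
- jar: Bystander: closed glass jar, diameter 70 mm, 100 mm high, standing beyond the grinder. Origin under its centre.
- sanding_block: Bystander: cork sanding block, 60 x 110 x 30 mm, lying beyond the grinder. Origin under its centre.
- motor (a point): Middle of the motor, on the side plate's -x side: a cylinder along the grinder's x axis, diameter 115 mm, 165 mm long, top 143 mm above the bench, with a black terminal box on it up to 162 mm. A grey switch box 97 mm high stands beside it towards +y. The aluminium drive wheel (diameter 90 mm, 30 wide) is on the same axis on the plate's +x side.
- work_rest (a point): Middle of the top of the steel work rest, a level fixed plate 85 x 70 mm in front of the platen and below the eye shield, 95 mm above the bench.

How it is judged:
On the way, in this order (a step that is already met when the one before it is completed fails the run):
1. the eye shield stands upright (within 0.25 rad) (value of joint shield between 1.77 and 2.27 rad), for 0.2 s.
2. the tensioner arm is past the second click and the pawl has dropped in (value of joint tension_arm above 0.365 rad and value of joint pawl below 0.03 rad), for 0.2 s.
At the end, for the whole second after the job is handed in: The eye shield stands upright within 0.25 rad (joint 1.77 to 2.27); the tensioner arm is still and held by the robot's push on its handle (over 4 N) at more than 0.40 rad, within 0.06 rad of its stop and farther down than the pawl alone keeps it (about 0.31), with the pawl dropped in (all of step 1 and value of joint tension_arm above 0.4 rad and velocity of joint tension_arm between -0.1 and 0.1 rad/s and value of joint pawl below 0.03 rad and (contact force between tension_grip and the fingers above 4 N or contact force between tension_grip and the arm above 4 N)); the arm keeps its last pose, push and grip.
It fails at once if the idler wheel is pressed by the robot (over 4 N) (contact force between idler and the fingers above 4 N or contact force between idler and the arm above 4 N).
It fails at once if a bystander is moved more than 30 mm (distance of any of mould_frame, tin, jar, sanding_block from where it was at the start of the episode above 0.03 m).
It also fails if it takes over 48 s, if anything falls off the work surface, if the arm or the gripper's body presses on something with over 40 N, if the wrist force passes 120 N, or if a joint passes its speed limit or range.

## Working session

There is one attempt and no reset: what is moved stays moved. The work goes in short steps, Python scripts to look and compute and a tool call to move; the robot and the scene stay as the last step left them, time stands still between calls to the robot, and variables do not carry over. Pictures are saved under pics/ and viewed, at most 10 in all, crops included, and the job is handed in when it is done.

Besides the shell and the picture viewer there is one more tool, called after "Request:" as name(argument=value, ...) on one line, values as JSON. arm_command: Moves the arm, as the interface text tells. Its arguments: {"type":"object","properties":{"travel":{"type":"array"},"twist":{"type":"array"},"fingers":{"type":"array"},"newtons":{"type":"number"}},"required":["travel","twist","fingers"]}

```bash
mkdir -p pics
cat > h.py <<'E'
import numpy as np, cv2
from plant import sensors, camera, calibration, bot
def snap(n,f):
    p,d=camera(n); cv2.imwrite(f'pics/{f}.png',p[:,:,::-1]); np.savez(f'pics/{f}.npz',p=p,d=d); return p,d
def pts(n,d):
    c=calibration(n);K=c['intrinsics'];T=c['T'];v,u=np.mgrid[:480,:640]
    P=np.stack([(u-K[0,2])/K[0,0]*d,(v-K[1,2])/K[1,1]*d,d],-1)
    return P@T[:3,:3].T+T[:3,3]
E
python3 - <<'E'
from h import *
print(bot.grip_depth)
for n in('scene','top'):
    p,d=snap(n,n+'0'); c=calibration(n); print(n,c['intrinsics'].round(1).tolist(),c['T'].round(3).tolist())
s=sensors.read_state(); print(s['ee_pos'],s['eef_rot'],s['grip_width'],s['clock'])
E
```

```text
0.0187
scene [[599.2, 0.0, 322.9], [0.0, 599.2, 246.4], [0.0, 0.0, 1.0]] [[-0.9, 0.362, -0.242, 0.96], [0.436, 0.763, -0.478, 0.679], [0.012, -0.535, -0.844, 1.431], [0.0, 0.0, 0.0, 1.0]]
top [[560.7, 0.0, 318.2], [0.0, 560.7, 242.4], [0.0, 0.0, 1.0]] [[-0.026, -0.996, 0.091, 0.433], [-1.0, 0.026, -0.005, -0.023], [0.003, -0.091, -0.996, 1.918], [0.0, 0.0, 0.0, 1.0]]
[ 0.21757788 -0.50489235  0.23072423] [-5.89380876e-04  9.79381718e-01  2.02017580e-01 -1.70318640e-05] 0.0856650967762343 0.1
```

View pics/scene0.png

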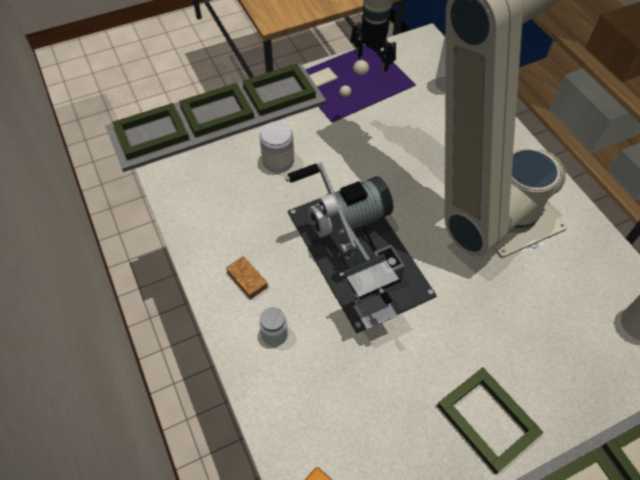

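View pics/top0.png

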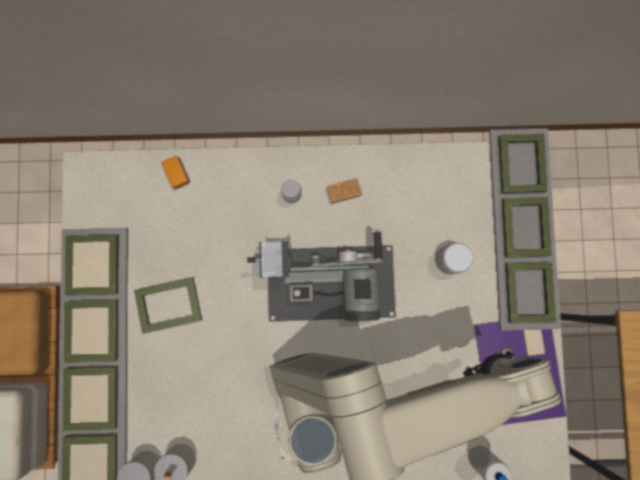

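The scene view shows the black handle at about (302,173) and the base plate at (290–435, 205–330). In the top view the handle is at about (378,245), the shield at (270,258), its knob at (250,260), and the base plate spans (268–395, 245–320).

Run:
```python
from h import *
def ray(n,u,v,z):
    c=calibration(n);K=c['intrinsics'];T=c['T'];r=T[:3,:3]@np.array([(u-K[0,2])/K[0,0],(v-K[1,2])/K[1,1],1]);o=T[:3,3]
    return o+r*(z-o[2])/r[2]
a=np.load('pics/top0.npz');p,d=a['p'],a['d'];P=pts('top',d)
# base plate
m=((p.max(2)<75)).astype(np.uint8); m[:,:240]=0;m[:230]=0;m[325:]=0;m[:,400:]=0
m[:, :266]=0
m=m&(np.abs(P[...,2]-.012)<.01)
q=P[m>0][:,:2];r=cv2.minAreaRect((q*1000).astype(np.float32));print('plate',m.sum(),r,cv2.boxPoints(r).round())
# handle
h=(p.max(2)<60)&(P[...,2]>.22);h[:, :360]=0;h[:,:][:, 395:]=0;h[280:]=0;h[:225]=0
q=P[h];print('handle top',h.sum(),q.mean(0),q.min(0),q.max(0)); print(cv2.minAreaRect((q[:,:2]*1000).astype(np.float32)))
k=(p.max(2)<60);k[:,:244]=0;k[:,258:]=0;k[:250]=0;k[272:]=0;q=P[k]
print('knob',k.sum(),np.argwhere(k).mean(0)[::-1],np.median(q,0)); u,v=np.argwhere(k).mean(0)[::-1];print(ray('top',u,v,.156))
a=np.load('pics/scene0.npz');p2,d2=a['p'],a['d'];P2=pts('scene',d2)
h=(p2.max(2)<60)&(P2[...,2]>.2);h[:150]=0;h[195:]=0;h[:,:275]=0;h[:,330:]=0
q=P2[h];print('handle scene',h.sum(),q.mean(0),q.min(0),q.max(0))
A=cv2.resize(p[220:330,235:405],None,fx=4,fy=4,interpolation=2)[:,:,::-1]
B=cv2.resize(p2[150:340,270:440],None,fx=3,fy=3,interpolation=2)[:,:,::-1]
C=np.zeros((600,800,3),np.uint8);C=cv2.resize(np.hstack([A[:440,:680],np.vstack([B,np.zeros((0,510,3),np.uint8)])[:440]]),(800,296))
cv2.imwrite('pics/c0.png',B);cv2.imwrite('pics/c1.png',A)
```

```text
plate 721 ((467.74700927734375, -58.42195129394531), (238.03619384765625, 349.30340576171875), 1.0283808708190918) [[ 346.  114.]
 [ 352. -235.]
 [ 590. -231.]
 [ 584.  118.]]
handle top 26 [ 0.55735229 -0.20437431  0.26700358] [ 0.53975686 -0.21675657  0.25730129] [ 0.5868734  -0.19618271  0.28182374]
((562.2723999023438, -207.29669189453125), (20.544540405273438, 45.851593017578125), 77.5515365600586)
knob 0 [nan nan] [nan nan nan]
[nan nan nan]
handle scene 258 [ 0.57684233 -0.19220877  0.27286116] [ 0.53046251 -0.21031273  0.25141642] [0.96002402 0.67906284 1.43108769]<stdin>:15: RuntimeWarning: Mean of empty slice.
  ret = um.true_divide(
  return _methods._mean(a, axis=axis, dtype=dtype,
```

View pics/c0.png

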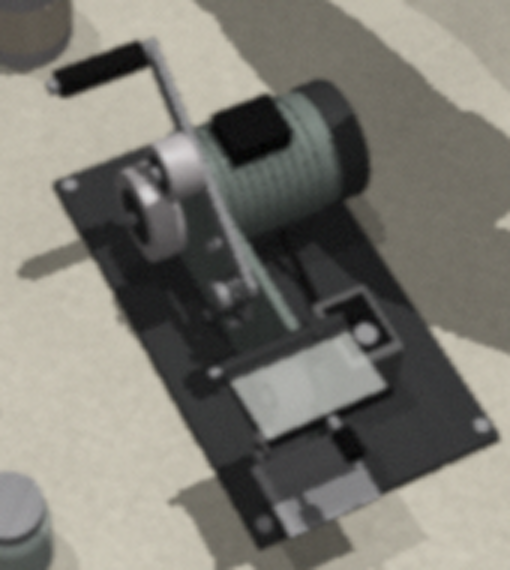

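View pics/c1.png

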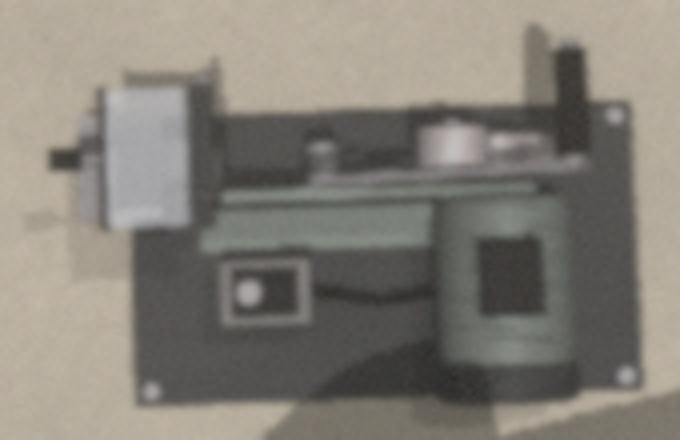

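In the scene crop the knob is at full-image (385.7,297.7) and the handle's middle at (304,173.3). In the top crop the knob is at (251.2,259.5), the handle's middle at (377.8,244.5), and plate screws are at (388.8,248.8), (391.8,313.8) and (272.8,317.8). I'll triangulate from these.

```bash
cat >> h.py <<'E'
def R(n,u,v):
    c=calibration(n);K=c['intrinsics'];T=c['T'];r=T[:3,:3]@np.array([(u-K[0,2])/K[0,0],(v-K[1,2])/K[1,1],1]);return T[:3,3],r/np.linalg.norm(r)
def onz(n,u,v,z):
    o,r=R(n,u,v);return o+r*(z-o[2])/r[2]
def tri(a,b):
    A=np.zeros((3,3));B=np.zeros(3);L=[R('scene',*a),R('top',*b)]
    for o,r in L:
        M=np.eye(3)-np.outer(r,r);A+=M;B+=M@o
    x=np.linalg.solve(A,B);return x,[np.linalg.norm((np.eye(3)-np.outer(r,r))@(x-o)) for o,r in L]
E
python3 - <<'E'
from h import *
print('knob',tri((385.7,297.7),(251.2,259.5)))
print('handle',tri((304,173.3),(377.8,244.5)), onz('top',377.8,244.5,.26))
print('hends',onz('top',377.5,231.5,.27),onz('top',378,257.5,.27),onz('scene',290,177.3,.257),onz('scene',318.3,168.3,.257))
S=[onz('top',*q,.014) for q in((388.8,248.8),(391.8,313.8),(272.8,317.8))];print('screws',S)
print([onz('scene',270+a/3,150+b/3,.014) for a,b in((69,184),(482,426),(263,524))])
E
```

```text
knob (array([0.54160483, 0.17461664, 0.20995742]), [np.float64(0.0014261277884914192), np.float64(0.0014261277884914192)])
handle (array([ 0.57227609, -0.20740635,  0.25165354]), [np.float64(0.003375428209385999), np.float64(0.003375428209386017)]) [ 0.57440682 -0.20834911  0.26      ]
hends [ 0.61215538 -0.20772139  0.27      ] [ 0.53512907 -0.20644354  0.27      ] [ 0.60844118 -0.20454495  0.257     ] [ 0.53187676 -0.2005134   0.257     ]
screws [array([ 0.5796516 , -0.27287076,  0.014     ]), array([ 0.35965947, -0.27473279,  0.014     ]), array([0.35678734, 0.1265551 , 0.014     ])]
[array([ 0.57951494, -0.2683833 ,  0.014     ]), array([0.3559421 , 0.13155759, 0.014     ]), array([0.57687224, 0.13204494, 0.014     ])]
```

Request:
arm_command(travel=[[0,0,-0.02],[0,0,-0.02],[0,0,-0.02],[0,0,-0.02],[0,0,-0.02],[0,0,-0.02],[0,0,-0.02],[0,0,-0.02],[0,0,-0.02],[0,0,-0.02]], twist=[[0,0,-1],[0,0,-1],[0,0,-1],[0,0,-1],[0,0,-1],[0,0,-1],[0,0,-1],[0,0,-1],[0,0,-1],[0,0,-1]], fingers=[0.2,0.2,0.2,0.2,0.2,0.2,0.2,0.2,0.2,0.2], newtons=40)

```text
clock: 0.93
ee_pos: [0.2176, -0.505, 0.3314]
eef_rot: [-0.0, 0.761, 0.649, 0.0]
ft_force: [-0.0, -1.2, 0.8]
grip_width: 0.051
grasp_force: 0.0
```

Request:
arm_command(travel=[[0,0,-0.02],[0,0,-0.02],[0,0,0]], twist=[[0,0,-1],[0,0,-0.64],[0,0,0]], fingers=[0.2,0.2,0.2])

```text
clock: 1.18
ee_pos: [0.2177, -0.5054, 0.3527]
eef_rot: [0.001, 0.706, 0.708, -0.0]
ft_force: [0.7, 0.6, 0.4]
grip_width: 0.0511
grasp_force: 0.0
```

Run:
```python
from h import *
# hinge bar ends: scene crop (210,372),(345,325); assume z .202 ; panel near edge top crop x~198
for a,b in((212,372),(345,325),(235,380),(350,333),(268,438),(388,385)): print(onz('scene',270+a/3,150+b/3,.202).round(3))
for a in((198,90),(198,225),(215,70),(103,90),(103,228)): print('t',onz('top',235+a[0]/4,220+a[1]/4,.202).round(3))
```

```text
[0.603 0.071 0.202]
[0.488 0.078 0.202]
[0.59  0.086 0.202]
[0.488 0.087 0.202]
[0.591 0.142 0.202]
[0.484 0.141 0.202]
t [0.593 0.072 0.202]
t [0.489 0.074 0.202]
t [0.608 0.058 0.202]
t [0.595 0.145 0.202]
t [0.489 0.146 0.202]
```

Request:
arm_command(travel=[[0.068,0.0323,0],[0.068,0.0323,0],[0.068,0.0323,0],[0.068,0.0323,0],[0.068,0.0323,0],[0.068,0.0323,0],[0.068,0.0323,0],[0.068,0.0323,0],[0.068,0.0323,0],[0.068,0.0323,0]], twist=[[0,0,0],[0,0,0],[0,0,0],[0,0,0],[0,0,0],[0,0,0],[0,0,0],[0,0,0],[0,0,0],[0,0,0]], fingers=[0.2,0.2,0.2,0.2,0.2,0.2,0.2,0.2,0.2,0.2])

```text
clock: 2.02
ee_pos: [0.3792, -0.1632, 0.3507]
eef_rot: [-0.0, 0.708, 0.706, -0.0]
ft_force: [0.5, -0.5, -0.3]
grip_width: 0.051
grasp_force: 0.0
```

Request:
arm_command(travel=[[0.068,0.0323,0],[0.068,0.0323,0],[0.068,0.0323,0],[0.068,0.0323,0],[0.068,0.0323,0],[0.068,0.0323,0],[0.068,0.0323,0],[0.068,0.0323,0],[0.068,0.0323,0],[0.068,0.0323,0]], twist=[[0,0,0],[0,0,0],[0,0,0],[0,0,0],[0,0,0],[0,0,0],[0,0,0],[0,0,0],[0,0,0],[0,0,0]], fingers=[0.2,0.2,0.2,0.2,0.2,0.2,0.2,0.2,0.2,0.2])

```text
clock: 2.85
ee_pos: [0.5409, 0.1769, 0.3504]
eef_rot: [-0.0, 0.708, 0.706, -0.0]
ft_force: [0.1, -0.6, -0.0]
grip_width: 0.0514
grasp_force: 0.0
```

Request:
arm_command(travel=[[0,0,0.06],[0,0,0.06],[0,0,0]], twist=[[0,0,0],[0,0,0],[0,0,0]], fingers=[0.2,0.2,0.2])

```text
clock: 3.1
ee_pos: [0.5385, 0.1754, 0.2846]
eef_rot: [-0.003, 0.707, 0.707, -0.004]
ft_force: [0.8, -0.1, -0.0]
grip_width: 0.0513
grasp_force: 0.0
```

Run:
```python
from h import *
p,d=snap('scene','s1')
cv2.imwrite('pics/c2.png',cv2.resize(p[200:350,290:490],None,fx=4,fy=4,interpolation=2)[:,:,::-1])
s=sensors.read_state();print(s['ee_pos'],s['joint_pos'])
```

```text
[0.53906762 0.17493636 0.28813982] [ 1.65748282e-01  2.84222877e-01  2.00239574e-01  1.49377123e+00
 -7.12075119e-06  1.73784829e+00]
```

View pics/c2.png

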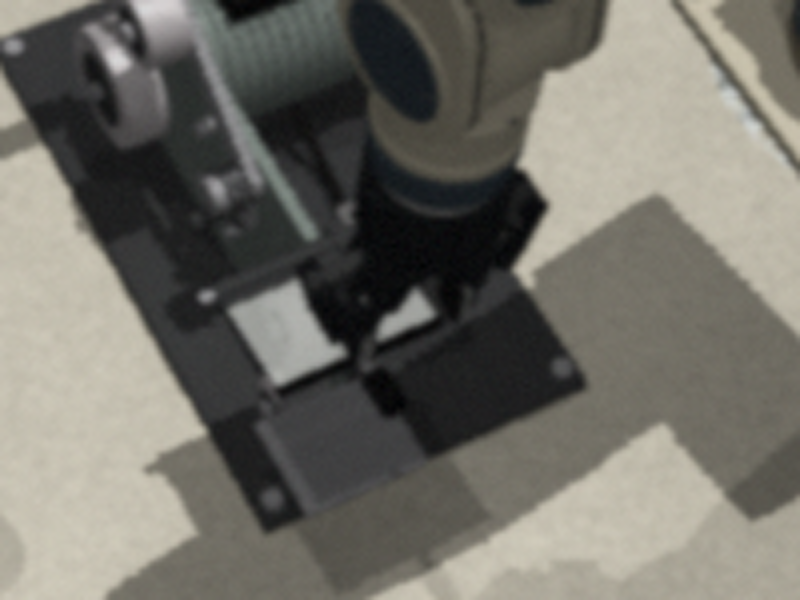

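The close look shows the knob at full-image (386,298), still just below and between the fingertips (midpoint about (389,281)). I'll check this against the projected TCP and the depth.

Run:
```python
from h import *
a=np.load('pics/s1.npz');d=a['d'];c=calibration('scene');T=np.linalg.inv(c['T'])
for X in([.539,.175,.288],[.541,.175,.21],[.541,.165,.156],[.541,.174,.19]):
    q=T[:3,:3]@X+T[:3,3];q=c['intrinsics']@q;print(X,(q/q[2])[:2])
P=pts('scene',d)
for u,v in((386,298),(385,297),(387,299),(386,300),(383,293),(370,285),(395,275),(365,294)): print(u,v,P[v,u].round(3))
t=np.load('pics/top0.npz');P=pts('top',t['d'])
for u,v in((250,260),(251,259),(252,260),(254,260),(262,250),(262,268),(278,250)): print('t',u,v,P[v,u].round(3),t['p'][v,u])
```

```text
[0.539, 0.175, 0.288] [389.76014262 280.71149552]
[0.541, 0.175, 0.21] [385.39740955 297.61325814]
[0.541, 0.165, 0.156] [381.08866493 304.75805394]
[0.541, 0.174, 0.19] [384.32934215 301.25832872]
386 298 [0.544 0.181 0.222]
385 297 [0.545 0.178 0.222]
387 299 [0.543 0.184 0.221]
386 300 [0.546 0.185 0.22 ]
383 293 [0.542 0.165 0.216]
370 285 [0.557 0.13  0.208]
395 275 [0.493 0.134 0.213]
365 294 [0.579 0.146 0.209]
t 250 260 [0.541 0.176 0.22 ] [70 69 62]
t 251 259 [0.544 0.173 0.22 ] [67 62 58]
t 252 260 [0.541 0.17  0.22 ] [68 66 60]
t 254 260 [0.54  0.164 0.222] [80 77 74]
t 262 250 [0.572 0.141 0.202] [165 165 166]
t 262 268 [0.516 0.141 0.209] [154 152 154]
t 278 250 [0.57  0.092 0.207] [159 158 162]
```

Request:
arm_command(travel=[[0,0.004,0.06],[0,0,0.06],[0,0,0.05],[0,0,0.022],[0,0,0],[0,0,0],[0,0,0],[0,0,0],[0,0,0]], twist=[[0,0,0],[0,0,0],[0,0,0],[0,0,0],[0,0,0],[0,0,0],[0,0,0],[0,0,0],[0,0,0]], fingers=[0.2,0.2,0.2,0.2,0.2,-1,-1,-1,-1], newtons=30)

```text
clock: 3.9
ee_pos: [0.5415, 0.175, 0.1965]
eef_rot: [-0.001, 0.707, 0.707, -0.0]
ft_force: [-8.7, 0.8, 2.2]
grip_width: 0.0169
grasp_force: 30.0
```

Request:
arm_command(travel=[[-0.003,0,-0.021],[-0.005,0,-0.0206],[-0.0071,0,-0.02],[-0.009,0,-0.0192],[-0.0109,0,-0.0182],[-0.0127,0,-0.017],[-0.0143,0,-0.0156],[0,0,0]], twist=[[0,0,0],[0,0,0],[0,0,0],[0,0,0],[0,0,0],[0,0,0],[0,0,0],[0,0,0]], fingers=[-1,-1,-1,-1,-1,-1,-1,-1])

```text
clock: 4.57
ee_pos: [0.5417, 0.1427, 0.2632]
eef_rot: [0.0, 0.707, 0.707, -0.0]
ft_force: [-7.1, -1.1, -2.1]
grip_width: 0.0167
grasp_force: 30.4
```

Request:
arm_command(travel=[[-0.0158,0,-0.0141],[-0.0171,0,-0.0125],[-0.0183,0,-0.0107],[-0.0193,0,-0.0089],[-0.02,0,-0.0069],[-0.0206,0,-0.0049],[-0.021,0,-0.0028],[-0.017,0,-0.0007],[0,0,0],[0,0,0]], twist=[[0,0,0],[0,0,0],[0,0,0],[0,0,0],[0,0,0],[0,0,0],[0,0,0],[0,0,0],[0,0,0],[0,0,0]], fingers=[-1,-1,-1,-1,-1,-1,-1,-1,-1,-1])

```text
clock: 5.4
ee_pos: [0.5421, 0.0689, 0.2938]
eef_rot: [0.0, 0.707, 0.707, 0.001]
ft_force: [-5.4, 1.4, 1.2]
grip_width: 0.0167
grasp_force: 29.3
```

Run:
```python
from h import *
p,d=snap('scene','s2')
cv2.imwrite('pics/c3.png',cv2.resize(p[180:330,290:490],None,fx=4,fy=4,interpolation=2)[:,:,::-1])
s=sensors.read_state();print(s['ee_pos'],s['joint_pos'])
```

```text
[0.54211546 0.0690341  0.29373866] [-2.70557864e-02  2.42246488e-01  1.56318651e-01  1.48375513e+00
  2.52485531e-04  1.54440358e+00]
```

View pics/c3.png

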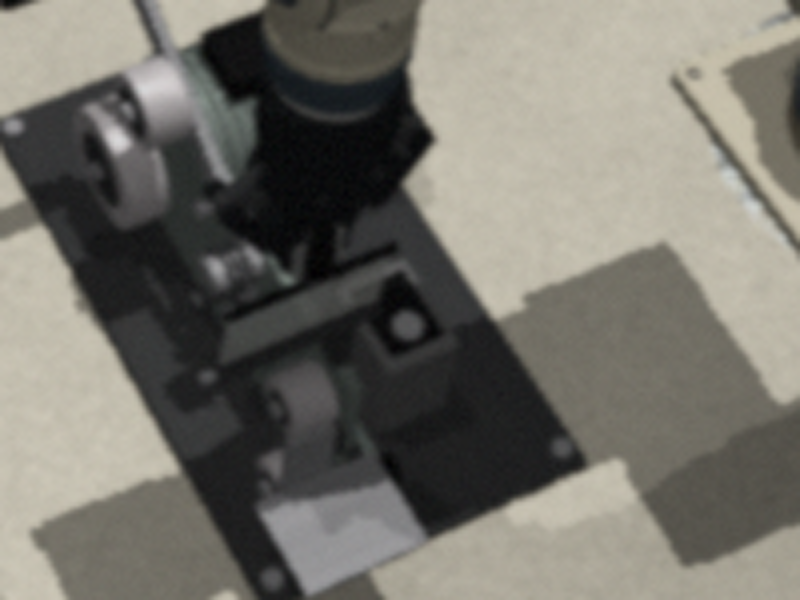

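The shield stands upright in the view, its panel seen edge-on at crop (220–410, 250–360). I'll release the knob, lift, turn and move over the handle.

Request:
arm_command(travel=[[0,0,0],[0,0,0],[0,0,0],[0,0,-0.03],[0,0,-0.05],[0,0,-0.06],[0,0,-0.06],[0,0,0]], twist=[[0,0,0],[0,0,0],[0,0,0],[0,0,0],[0,0,0],[0,0,0],[0,0,0],[0,0,0]], fingers=[0.2,0.2,0.2,0.2,0.2,0.2,0.2,0.2])

```text
clock: 6.12
ee_pos: [0.5434, 0.0693, 0.3977]
eef_rot: [0.003, 0.707, 0.707, 0.003]
ft_force: [1.6, 0.7, 0.9]
grip_width: 0.0513
grasp_force: 0.0
```

Request:
arm_command(travel=[[-0.055,0.006,0],[-0.055,0.006,0],[-0.055,0.006,0],[-0.055,0.006,0],[-0.055,0.006,0],[-0.055,0.006,0],[-0.055,0.006,0],[-0.055,0.006,0],[-0.055,0.006,0],[-0.053,0.006,0]], twist=[[0,0,0],[0,0,0],[0,0,0],[0,0,0],[0,0,0],[0,0,0],[0,0,0],[0,0,0],[0,0,0],[0,0,0]], fingers=[0.2,0.2,0.2,0.2,0.2,0.2,0.2,0.2,0.2,0.2])

```text
clock: 6.95
ee_pos: [0.5727, -0.2063, 0.392]
eef_rot: [0.0, 0.707, 0.707, 0.0]
ft_force: [0.0, -0.6, 0.5]
grip_width: 0.0513
grasp_force: 0.0
```

Request:
arm_command(travel=[[0,0,0],[0,0,0],[0,0,0],[0,0,0],[0,0,0],[0,0,0],[0,0,0],[0,0,0],[0,0,0],[0,0,0]], twist=[[0,0,-1],[0,0,-1],[0,0,-1],[0,0,-1],[0,0,-1],[0,0,-1],[0,0,-1],[0,0,-1],[0,0,-1],[0,0,-1]], fingers=[0.2,0.2,0.2,0.2,0.2,0.2,0.2,0.2,0.2,0.2])

```text
clock: 7.78
ee_pos: [0.5728, -0.2048, 0.392]
eef_rot: [0.0, 0.279, 0.96, -0.0]
ft_force: [-0.4, 0.0, 0.6]
grip_width: 0.0509
grasp_force: 0.0
```

Request:
arm_command(travel=[[0,0,0],[0,0,0],[0,0,0],[0,0,0],[0,0,0],[0,0,0],[0,0,0]], twist=[[0,0,-1],[0,0,-1],[0,0,-1],[0,0,-1],[0,0,-1],[0,0,-0.7],[0,0,0]], fingers=[0.2,0.2,0.2,0.2,0.2,0.2,0.2])

```text
clock: 8.37
ee_pos: [0.5728, -0.2048, 0.392]
eef_rot: [0.0, -0.001, 1.0, -0.0]
ft_force: [0.5, -0.4, -0.0]
grip_width: 0.0513
grasp_force: 0.0
```

Run:
```python
from h import *
p,d=snap('scene','s3')
cv2.imwrite('pics/c4.png',cv2.resize(p[120:320,260:460],None,fx=3,fy=3,interpolation=2)[:,:,::-1])
s=sensors.read_state();print(s['ee_pos'],s['eef_rot'],s['joint_pos'])
```

```text
[ 0.57275716 -0.20477045  0.39195098] [ 1.97284708e-04  1.05945931e-03  9.99999407e-01 -1.55885594e-04] [-4.81187036e-01  3.88308391e-01  6.19226786e-01  1.80122076e+00
 -9.42725009e-05 -4.79068140e-01]
```

View pics/c4.png

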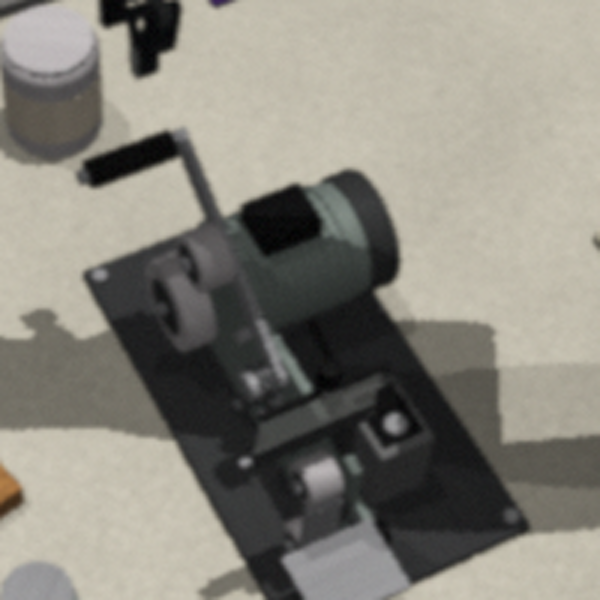

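The shield stays upright after release (crop (255–390, 380–460)), and the open fingers at (145,45) are above the handle at (132,160). Next I'll descend and pinch the handle.

Request:
arm_command(travel=[[0,0,0.06],[0,0,0.06],[0,0,0.06],[0,0,0.06],[0,0,0.05],[0,0,0.022],[0,0,0],[0,0,0]], twist=[[0,0,0],[0,0,0],[0,0,0],[0,0,0],[0,0,0],[0,0,0],[0,0,0],[0,0,0]], fingers=[0.2,0.2,0.2,0.2,0.2,0.2,0.2,0.2])

```text
clock: 9.08
ee_pos: [0.5726, -0.2047, 0.236]
eef_rot: [-0.0, 0.001, 1.0, 0.0]
ft_force: [1.0, -0.5, 1.1]
grip_width: 0.0515
grasp_force: 0.0
```

Request:
arm_command(travel=[[0,0,0],[0,0,0],[0,0,0],[0,0,0]], twist=[[0,0,0],[0,0,0],[0,0,0],[0,0,0]], fingers=[-1,-1,-1,-1], newtons=60)

```text
clock: 9.42
ee_pos: [0.5733, -0.2083, 0.2378]
eef_rot: [0.001, 0.002, 1.0, -0.004]
ft_force: [-1.0, -16.4, 1.8]
grip_width: 0.0245
grasp_force: 58.7
```

Request:
arm_command(travel=[[0,-0.0174,0.0174],[0,-0.0086,0.0178],[0,-0.0078,0.0182],[0,-0.007,0.0185],[0,-0.0061,0.0188],[0,0,0]], twist=[[0,0,0],[0,0,0],[0,0,0],[0,0,0],[0,0,0],[0,0,0]], fingers=[-1,-1,-1,-1,-1,-1])

```text
clock: 9.92
ee_pos: [0.5734, -0.2283, 0.1911]
eef_rot: [0.001, 0.001, 1.0, -0.0]
ft_force: [0.6, 3.8, 8.2]
grip_width: 0.0243
grasp_force: 59.9
```

Request:
arm_command(travel=[[0,-0.0052,0.0191],[0,-0.0043,0.0193],[0,-0.0034,0.0195],[0,-0.0025,0.0196],[0,-0.0016,0.0197],[0,0,0.006],[0,0,0],[0,0,0],[0,0,0],[0,0,0]], twist=[[0,0,0],[0,0,0],[0,0,0],[0,0,0],[0,0,0],[0,0,0],[0,0,0],[0,0,0],[0,0,0],[0,0,0]], fingers=[-1,-1,-1,-1,-1,-1,-1,-1,-1,-1])

```text
clock: 10.75
ee_pos: [0.5737, -0.2366, 0.1435]
eef_rot: [0.003, 0.0, 1.0, -0.001]
ft_force: [-5.8, 5.5, 24.2]
grip_width: 0.0243
grasp_force: 61.7
```

Run:
```python
from h import *
p,d=snap('scene','s4')
cv2.imwrite('pics/c5.png',cv2.resize(p[120:320,260:460],None,fx=3,fy=3,interpolation=2)[:,:,::-1])
s=sensors.read_state();print(s['ee_pos'],s['ft_force'],s['moment'],s['clock'])
```

```text
[ 0.5736706  -0.23658791  0.14353415] [-6.35488142  5.82451402 23.88372334] [1.20601015 1.24877804 0.00889058] 10.8
```

View pics/c5.png

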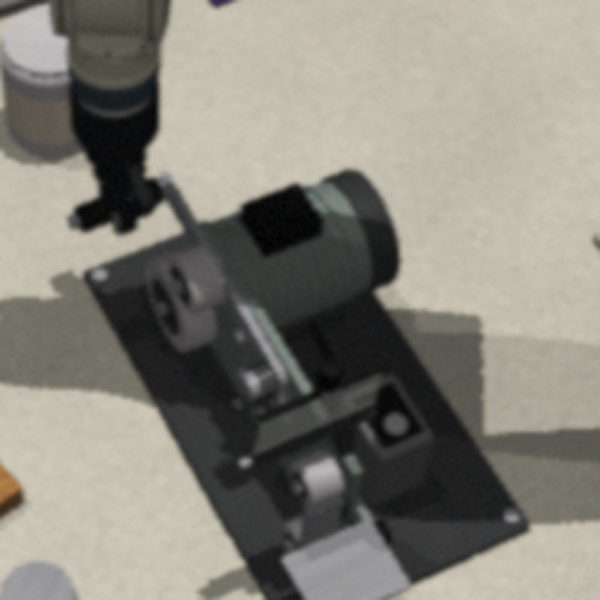

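The gripper holds the handle at crop (120,205). It has gone down 94 mm, and 24 N against the 13 N spring means it is on the stop. The shield is still upright.

```bash
python3 -c "
from plant import bot
print(bot.sign_off())"
```

```text
the job is handed in; nothing more can be done
None
```

I handed the job in with the shield upright and the tensioner arm held on its stop: the handle is 94 mm down, with about 24 N on the tool. I did not see the pawl drop in directly, and no verdict came back.

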